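Index the parts carousel one click and put the hanging padlock in its empty tray

TASK

Turn the six-tray parts carousel by one click, whichever way brings its empty tray to the marker post, and leave it resting in the click. Then lift the padlock up and off its hook and set it down, without dropping it, in that empty tray. Leave the loose things around it where they are.

Things in the scene. Friction and masses are not known exactly. Their poses are not given: they have to be found in the camera images.
- turret (a joint): angle of the carousel's grey platter (300 mm across, top at 42 mm) about its upright axis, rad, positive counter-clockwise from above. Starts resting in a click near 0; a sprung roller holds it in clicks every 1.047 rad, so the neighbours are at +1.047 and -1.047. About 0.2 N m takes it out of a click; past half-way it snaps on into the next.
- tray (a point): centre of the empty tray's floor, 45 mm above the table, 105 mm from the platter's axis; turns with it; x points to the axis, z up. Six aluminium trays, 75 mm radially by 70 mm across, 3 mm walls, rims 60 mm above the table. The other five hold small hardware below the rims; this one is empty.
- grip (a point): on the platter's axis, 100 mm above the table, in the black bar handle on the hub by which the platter is turned. The bar is 14 mm thick along this frame's x, 70 mm long along y, from 80 to 112 mm above the table, and turns with the platter: pinch it across its 14 mm from above.
- marker: marker post, fixed: thin steel post on a 36 mm round foot, brass cone on top, 88 mm high; origin under its centre, 180 mm from the platter's axis, just outside its edge. It stands one click to the left or right of where the empty tray starts; a plain fixed round tin (40 mm across, 70 mm high) stands one click to the other side.
- stand: hook stand, fixed, left or right of the carousel: wooden foot 90 x 75 x 14 mm, origin under its centre, 16 mm post 212 mm high at the origin. The hook, 8 mm steel rod, leaves the post along this frame's -x, axis 205 mm up, runs level 84 mm and ends in an upturned tip at x = -92 mm, its top at 221 mm.
- hook (a point): on the axis of the hook's rod, 55 mm out from the post, 205 mm up: where the padlock hangs; x points from here back to the post, away from the tip
- lock: padlock: brass body 22 (x) x 44 (y) x 40 mm (z), origin at the centre of its underside; steel shackle of 8 mm rod above it in the yz plane, 20 mm wide inside, top at z = 75 mm. 0.24 kg. Hangs by the shackle, z up, y across the hook's rod, underside 142 mm above the table.
- lock_mid (a point): centre of the padlock's body, 20 mm above its underside. Pinch the body's upper part across its 44 mm from above, a finger on each side of the hook: fingertips 15 mm below the body's top clear the hook and later the tray's rims
- crown (a point): inside top of the padlock's shackle, 67 mm above its underside; while it hangs this lies 4 mm over hook. It comes off by lifting 20 mm or more, then drawing it towards the hook's tip
- carton: loose brown cardboard box, 70 x 100 x 45 mm, origin under its centre; bystander on the robot's side of the table
- driver: loose screwdriver with black handle lying on the table; bystander on the robot's side
- hinge: loose open steel door hinge, 70 x 97 mm, 10 mm high, lying flat; bystander beyond the carousel
- spool: loose small reel with wooden flanges, 80 mm across, 60 mm high; bystander beyond the carousel
- box_white: loose white box, 60 x 90 x 50 mm; bystander beyond the carousel

How it is judged:
By the outcome, as a careful person would: the job done as asked, in the order asked, and still so for the second after the job is handed in, with the robot touching nothing.
It also fails if it takes over 54 s, if anything falls off the work surface, if the arm or the gripper's body presses on something with over 40 N, if the wrist force passes 120 N, or if a joint passes its speed limit or range.

ROBOT

A 6-joint arm with a two-finger parallel gripper is mounted at the origin on the work surface. World frame = base frame: x ahead of the robot, y to its left, z up, the work surface at z = 0. Lengths are in m, angles in degrees, forces in N, time in s.
With the tool pointing down it reaches from about 0.4 to 0.825 m from the base axis. Payload 7 kg.
Tool frame: the origin (TCP) lies on the centre line of the jaws, within the pads' length; the fingertips stand 22 mm ahead of it and the grasp point (between the pads) lies 3 mm ahead of it (ctrl.finger_overhang is the distance from the TCP to the fingertips, in m); z points along the fingers, y is the line along which they close (so a half turn about z gives the same grasp; the last joint's range is limited). The gripper opens to 88 mm and grips with 3 to 60 N. Pads are 19 mm wide; open, the fingers measure 130 mm over their backs; the gripper's body (78 mm by 193 mm) begins 47 mm behind the grasp point.
Start: joints at [88.7, 20.546, 0.682, 0, -70.136, -16.507], TCP at [0.206, 0.643, 0.221] pointing down, gripper open.
Joint ranges: [-176.03, 176.03], [-82.01, 121.73], [-58.28, 71.71], [-173.87, 95.51], [-174.79, -0.11], [-173.66, 173.66]. Speed limits (degrees/s): [136.94, 136.94, 172.46, 180, 180, 180].

INTERFACE

Orientations are given as [roll, pitch, yaw] about the fixed x, y, z axes, in that order (R = Rz(yaw) Ry(pitch) Rx(roll)).
In Python, from plant import ctrl gives the robot as it stands. The module is installed in compiled form; this text tells all that it offers.
- The arm moves only by the shell command python3 -m creep 'ROWS'. ROWS is JSON, a list of rows, each an object with "grip": the closure, from 0 (fully open) to 1 (shut); "delta_pos": the shift along the tool's x, y, z scaled (see below), a list of three; "rotation": the turn, a rotation vector about the tool's x, y, z scaled (see below), a list of three. A call has 1 to 5 rows; each row is the pose to reach, as a shift and turn from the pose commanded when the call began, along the tool's axes at that moment; what a row does not reach only later rows make up. The controller multiplies each number of a shift by 10 cm and each number of a turn by pi/2 rad. A row lasts 1/10 s, in which the tool goes at most 50 mm and 8.59 degrees, less where a joint would pass 70% of its speed; a pose out of reach is approached as far as the arm can. A call with a number of a shift or a turn outside -1 to 1 is refused whole. A call with a gripper value outside its range is refused whole. The fingers move at their own pace and stop on an object; the grip force is fixed at half the most. Time passes only in rows, so rows that repeat a pose let the fingers close. It gives the time, the measured TCP pose, the force, the opening and the grip force at its end, in the units of the state.
- ctrl.get_obs(): the state, without advancing time (a new reading comes with each control period).
- ctrl.snapshot(name): name is "scene" or "top" or "wrist"; returns a dict with "color" (420x560x3 uint8, red, green, blue), "intrinsics" (3x3 intrinsics, pixels), "distortion" ([k1, k2, p1, p2, k3] as OpenCV has them; the pictures are not rectified), "R" (3x3) and "t" (3): a world point X has camera coordinates R X + t. Camera axes: x right, y down, z forward; pixel columns grow to the right and rows downward; lengths in m; the calibration is good to about 2 mm. A picture is of the moment at which its call begins. There is no depth.
- ctrl.close_job(): hands the job in; it is judged then, once.
The state is a dict: "clock": time; "joint_pos": joint angles; "qvel": joint speeds; "tau": joint torques, N m; "tool_pos": TCP position; "orientation": TCP orientation; "force": force on the tool from outside, world axes, zero at the start; "moment": the same for the moment, N m; "opening": finger opening in m; "gripper_force": force on a finger pad.
Only numpy, scipy, OpenCV 4.12 (cv2) and the standard library are available. Lean on these libraries where they do the work, as an engineer would, in place of code of your own. Each camera call takes 0.05 s, during which the arm holds its last target. There are 200 camera calls.

## Working session

There is one attempt and no reset: what is moved stays moved. The work goes in short steps, Python scripts to look and compute and a shell command to move; the robot and the scene stay as the last step left them, time stands still between calls to the robot, and variables do not carry over. Pictures are saved under pics/ and viewed, at most 10 in all, crops included, and the job is handed in when it is done.

```bash
mkdir -p pics
python3 - <<'E'
from plant import ctrl
import cv2,numpy as np,pickle
d={}
for n in ["scene","top","wrist"]:
    s=ctrl.snapshot(n); d[n]=s; cv2.imwrite(f"pics/{n}0.png",s["color"][:,:,::-1])
    print(n,np.round(s["intrinsics"],1).tolist(),np.round(s["distortion"],3),"cam",np.round(-s["R"].T@s["t"],3), np.round(s["R"],2).tolist())
pickle.dump(d,open("d0.pkl","wb"))
print(ctrl.get_obs(),ctrl.finger_overhang)
E
```

```text
scene [[451.6, 0.0, 270.3], [0.0, 451.6, 211.0], [0.0, 0.0, 1.0]] [0.048 0.    0.    0.    0.   ] cam [ 1.206 -0.666  0.835] [[0.69, 0.72, 0.01], [0.44, -0.41, -0.8], [-0.57, 0.55, -0.6]]
top [[494.9, 0.0, 267.5], [0.0, 494.9, 213.8], [0.0, 0.0, 1.0]] [-0.035  0.     0.     0.     0.   ] cam [ 0.259 -0.029  1.508] [[0.03, -1.0, -0.01], [-0.98, -0.03, -0.2], [0.2, 0.02, -0.98]]
wrist [[349.3, 0.0, 281.3], [0.0, 349.3, 211.7], [0.0, 0.0, 1.0]] [-0.037  0.     0.     0.     0.   ] cam [0.285 0.617 0.383] [[-0.31, -0.95, 0.0], [-0.91, 0.29, 0.31], [-0.29, 0.09, -0.95]]
{'clock': 0.15, 'joint_pos': array([ 8.86977054e+01,  2.05816105e+01,  6.45761272e-01, -1.45167720e-02,
       -7.01346892e+01, -1.65055256e+01]), 'qvel': array([-0.0898507 , -0.04790547,  0.14000214,  0.02355276, -0.03794519,
        0.10322391]), 'tau': array([-3.27643225e-03, -5.83269954e+01,  2.93291849e+01,  7.00123921e+00,
        8.76434846e-03, -1.04472210e-04]), 'tool_pos': array([0.20635943, 0.64229259, 0.21994227]), 'orientation': array([ 1.79928491e+02, -6.95615844e-03, -1.78127572e+01]), 'force': array([-0.75483654,  0.33213927,  0.57071929]), 'moment': array([-0.03167396,  0.00222349, -0.00147398]), 'gripper_force': 0.0, 'opening': 0.08766952766421361} 0.022
```

View pics/top0.png

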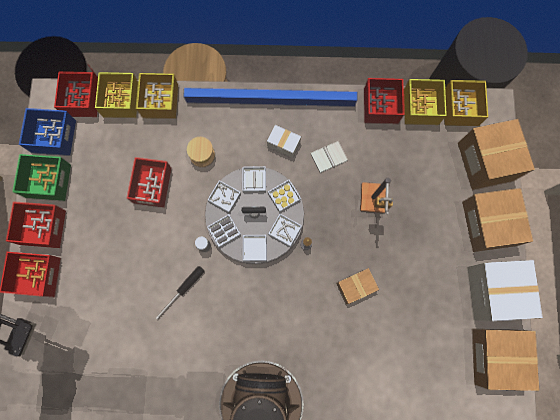

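View pics/scene0.png

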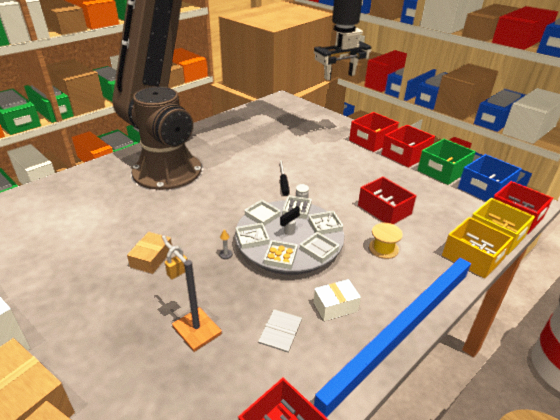

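The top view shows the platter centred near (254,213), with the empty tray on the robot's side at (255,248). The marker is at (307,243), the tin at (201,243) and the stand at (375,197). In the scene view the lock hangs at (175,265) and the stand post's top is at (190,265). I'll zoom in next.

```bash
cat > h.py <<'E'
import numpy as np,cv2
def und(s,uv): return cv2.undistortPoints(np.array(uv,float).reshape(-1,1,2),s["intrinsics"],s["distortion"]).reshape(-1,2)
def ray(s,uv):
    n=und(s,uv); d=np.c_[n,np.ones(len(n))]@s["R"]; return -s["R"].T@s["t"],d/np.linalg.norm(d,axis=1)[:,None]
def plane(s,uv,z):
    c,d=ray(s,uv); return c+d*((z-c[2])/d[:,2])[:,None]
def tri(s1,a,s2,b):
    c1,d1=ray(s1,[a]);c2,d2=ray(s2,[b]);d1=d1[0];d2=d2[0]
    k=np.linalg.lstsq(np.c_[d1,-d2],c2-c1,rcond=None)[0]
    p,q=c1+k[0]*d1,c2+k[1]*d2; return (p+q)/2,np.linalg.norm(p-q)
def proj(s,X): return cv2.projectPoints(np.array(X,float).reshape(-1,1,3),cv2.Rodrigues(s["R"])[0],s["t"],s["intrinsics"],s["distortion"])[0].reshape(-1,2)
E
python3 - <<'E'
import pickle,cv2,numpy as np
d=pickle.load(open("d0.pkl","rb"))
t=d["top"]["color"][:,:,::-1];s=d["scene"]["color"][:,:,::-1]
I=cv2.INTER_CUBIC
a=cv2.resize(t[160:270,195:315],None,fx=5,fy=5,interpolation=I)[:300*2,:]  
b=cv2.resize(t[165:255,350:400],None,fx=6,fy=6,interpolation=I)
c=np.zeros((550,800,3),np.uint8)
a=cv2.resize(t[160:270,195:315],(480,440),interpolation=I)
b=cv2.resize(t[170:250,350:400],(300,480),interpolation=I)
c[:440,:480]=a;c[:480,490:790]=b
cv2.imwrite("pics/topz.png",c)
c=np.zeros((600,800,3),np.uint8)
c[:600,:390]=cv2.resize(s[220:370,130:228],(390,600),interpolation=I)
c[:420,400:800]=cv2.resize(s[180:285,225:350][:,:100],(400,420),interpolation=I)
cv2.imwrite("pics/scz.png",c)
E
```

```text
(no output)
```

View pics/topz.png

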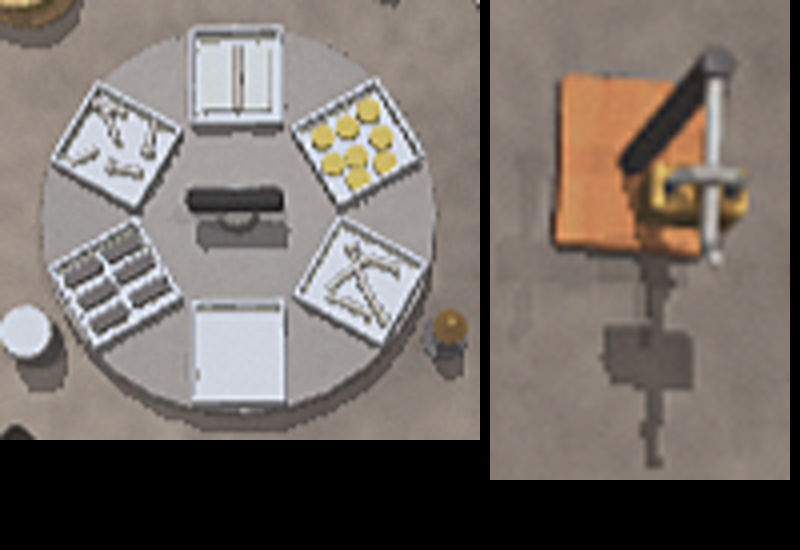

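View pics/scz.png

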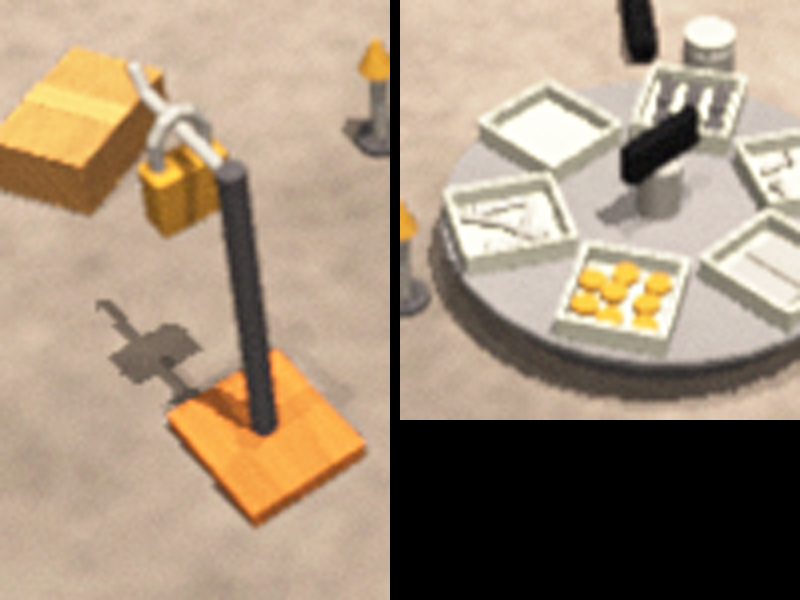

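The tray nearest the robot is empty and the marker lies one click counter-clockwise of it, so the turn is +60°. The bar is at crop (187–284, 187–214). The hook tip at (714,255) points at the robot, and the shackle crosses the rod at (713,180).

Run:
```python
import pickle,cv2,numpy as np
from h import *
d=pickle.load(open("d0.pkl","rb"));T,S=d["top"],d["scene"]
A=lambda x,y:(195+x/4-.4,160+y/4-.4)
B=lambda x,y:(350+(x-490)/6-.4,170+y/6-.4)
C=lambda x,y:(130+x/3.98-.4,220+y/4-.4)
D=lambda x,y:(225+(x-400)/4-.4,180+y/4-.4)
p=lambda n,v:print(n,np.round(v,4).tolist())
# empty tray outer rim corners, opposite tray
def quad(cs): return plane(T,[A(*c) for c in cs],.06)
e=quad([(193,302),(285,302),(286,402),(192,402)]);o=quad([(190,28),(284,28),(283,127),(191,127)])
q=quad([(101,83),(183,129),(138,207),(52,157)]);r=quad([(341,222),(430,266),(383,345),(296,292)])
p("empty",e.mean(0));p("opp",o.mean(0));p("mid",(e.mean(0)+o.mean(0))/2);p("mid2",(q.mean(0)+r.mean(0))/2)
p("dist",np.linalg.norm(e.mean(0)-o.mean(0)))
# black bar mask in top
g=T["color"].astype(int);m=(g.max(2)<70).astype(np.uint8);m[:195]=0;m[225:]=0;m[:,:235]=0;m[:,275:]=0
ys,xs=np.nonzero(m);print("bar px",xs.min(),xs.max(),ys.min(),ys.max(),len(xs))
p("bar z.1",plane(T,[(xs.mean(),ys.mean())],.10)); l=cv2.minAreaRect(np.c_[xs,ys].astype(np.float32));print(l)
for z in(.112,.08):p("barext",plane(T,[(xs.min()-.5,ys.min()-.5),(xs.max()+.5,ys.min()-.5),(xs.min()-.5,ys.max()+.5)],z))
p("marker tip",tri(T,A(451,325),S,C(376,42))[0]);p("marker",plane(T,[A(451,325)],.085))
p("post top",plane(T,[B(717,62)],.212));p("post top tri",tri(T,B(717,62),S,C(233,168))[0])
p("tip",plane(T,[B(714,257)],.221));p("tip tri",np.r_[tri(T,B(714,257),S,C(134,66))])if 0 else print("tip tri",tri(T,B(714,257),S,C(134,66)))
p("rod near post/near tip",plane(T,[B(714,100),B(711,235)],.209))
p("shackle top",plane(T,[B(705,179)],.217));p("sh ends",plane(T,[B(668,181),B(742,181)],.213));print("sh tri",tri(T,B(705,179),S,C(180,115)))
p("foot",plane(T,[B(562,75),B(555,245),B(697,255)],.014))
```

```text
empty [0.4462, 0.0324, 0.06]
opp [0.6552, 0.0411, 0.06]
mid [0.5507, 0.0368, 0.06]
mid2 [0.5512, 0.0356, 0.06]
dist 0.2091
bar px 235 273 195 217 130
bar z.1 [[0.552, 0.0373, 0.1]]
((253.70777893066406, 206.529541015625), (37.92116165161133, 21.117385864257812), 3.6913859844207764)
barext [[0.5927, 0.0931, 0.112], [0.5957, -0.02, 0.112], [0.5248, 0.0903, 0.112]]
barext [[0.6004, 0.0959, 0.08], [0.6034, -0.0198, 0.08], [0.5309, 0.093, 0.08]]
marker tip [0.4676, -0.1213, 0.0812]
marker [[0.4667, -0.1216, 0.085]]
post top [[0.6202, -0.3278, 0.212]]
post top tri [0.6212, -0.3279, 0.2095]
tip [[0.5285, -0.3227, 0.221]]
tip tri (array([ 0.5292343 , -0.323937  ,  0.21668527]), np.float64(0.000534492580280324))
rod near post/near tip [[0.6033, -0.3268, 0.209], [0.541, -0.3243, 0.209]]
shackle top [[0.5647, -0.3203, 0.217]]
sh ends [[0.5643, -0.3046, 0.213], [0.5652, -0.3377, 0.213]]
sh tri (array([ 0.56723156, -0.32266759,  0.20631648]), np.float64(3.977445947406373e-05))
foot [[0.6662, -0.2928, 0.014], [0.5759, -0.2884, 0.014], [0.5726, -0.3612, 0.014]]
```

```bash
cat > to.py <<'E'
# usage: to.py x y z yaw -> shift (units of 10cm, in current tool axes) and turn (units of 90 deg) to that tool-down pose
import sys,numpy as np
from scipy.spatial.transform import Rotation as Ro
from plant import ctrl
o=ctrl.get_obs();x,y,z,w=map(float,sys.argv[1:])
R=Ro.from_euler("xyz",o["orientation"],degrees=True);G=Ro.from_euler("xyz",[180,0,w],degrees=True)
print("t",o["clock"],"pos",o["tool_pos"].round(4),"rpy",o["orientation"].round(2),"F",o["force"].round(1),"open",round(o["opening"],4),"gf",round(o["gripper_force"],1))
print("shift",(R.inv().apply(np.array([x,y,z])-o["tool_pos"])*10).round(3),"turn",((R.inv()*G).as_rotvec()/(np.pi/2)).round(3))
E
m='python3 -m creep'
for i in 1 2 3 4 5 6; do :; done
python3 -m creep '[{"grip":0,"delta_pos":[0.857,0.787,0],"rotation":[0,0,0]},{"grip":0,"delta_pos":[0.857,0.787,0],"rotation":[0,0,0]},{"grip":0,"delta_pos":[0.857,0.787,0],"rotation":[0,0,0]}]' 
python3 to.py 0.551 0.0365 0.22 -87.6
```

```text
clock: 0.45
tool_pos: [0.2652, 0.538, 0.2206]
orientation: [179.9, 0.0, -17.9]
force: [0.6, 0.7, 0.5]
opening: 0.0877
gripper_force: 0.0
t 0.45 pos [0.2652 0.538  0.2206] rpy [179.93   0.   -17.89] F [0.6 0.7 0.5] open 0.0877 gf 0.0
shift [4.261 3.894 0.011] turn [ 0.001 -0.     0.775]
```

```bash
python3 -m creep '[{"grip":0,"delta_pos":[0.857,0.787,0],"rotation":[0,0,0]},{"grip":0,"delta_pos":[0.857,0.787,0],"rotation":[0,0,0]},{"grip":0,"delta_pos":[0.857,0.787,0],"rotation":[0,0,0]}]' >/dev/null
python3 -m creep '[{"grip":0,"delta_pos":[0.857,0.787,0],"rotation":[0,0,0]},{"grip":0,"delta_pos":[0.857,0.787,0],"rotation":[0,0,0]},{"grip":0,"delta_pos":[0.857,0.787,0],"rotation":[0,0,0]}]' >/dev/null
python3 -m creep '[{"grip":0,"delta_pos":[0.857,0.787,0],"rotation":[0,0,0]},{"grip":0,"delta_pos":[0.857,0.787,0],"rotation":[0,0,0]},{"grip":0,"delta_pos":[0.857,0.787,0],"rotation":[0,0,0]}]' >/dev/null
python3 -m creep '[{"grip":0,"delta_pos":[0.857,0.787,0],"rotation":[0,0,0]},{"grip":0,"delta_pos":[0.857,0.787,0],"rotation":[0,0,0]},{"grip":0,"delta_pos":[0.857,0.787,0],"rotation":[0,0,0]}]' >/dev/null
python3 -m creep '[{"grip":0,"delta_pos":[0.83,0.75,0],"rotation":[0,0,0]},{"grip":0,"delta_pos":[0.83,0.75,0],"rotation":[0,0,0]},{"grip":0,"delta_pos":[0.83,0.75,0],"rotation":[0,0,0]}]' >/dev/null
python3 -m creep '[{"grip":0,"delta_pos":[0,0,0],"rotation":[0,0,0.4]},{"grip":0,"delta_pos":[0,0,0],"rotation":[0,0,0.4]},{"grip":0,"delta_pos":[0,0,0],"rotation":[0,0,0.4]},{"grip":0,"delta_pos":[0,0,0],"rotation":[0,0,0.4]},{"grip":0,"delta_pos":[0,0,0],"rotation":[0,0,0.4]}]' >/dev/null
python3 -m creep '[{"grip":0,"delta_pos":[0,0,0],"rotation":[0,0,0.375]},{"grip":0,"delta_pos":[0,0,0],"rotation":[0,0,0.375]},{"grip":0,"delta_pos":[0,0,0],"rotation":[0,0,0.375]},{"grip":0,"delta_pos":[0,0,0],"rotation":[0,0,0.375]},{"grip":0,"delta_pos":[0,0,0],"rotation":[0,0,0.375]}]'
python3 to.py 0.551 0.0365 0.103 -87.6
python3 - <<'E'
from plant import ctrl
import cv2
s=ctrl.snapshot("wrist");cv2.imwrite("pics/w1.png",s["color"][:,:,::-1])
import pickle;pickle.dump(s,open("w1.pkl","wb"))
E
```

```text
clock: 2.95
tool_pos: [0.5502, 0.0406, 0.2206]
orientation: [180.0, 0.0, -87.5]
force: [0.4, 0.3, 0.2]
opening: 0.0873
gripper_force: 0.0
t 2.95 pos [0.5502 0.0406 0.2206] rpy [ 1.800e+02  1.000e-02 -8.749e+01] F [0.4 0.3 0.2] open 0.0873 gf 0.0
shift [ 0.042 -0.006  1.176] turn [0.    0.    0.001]
```

View pics/w1.png

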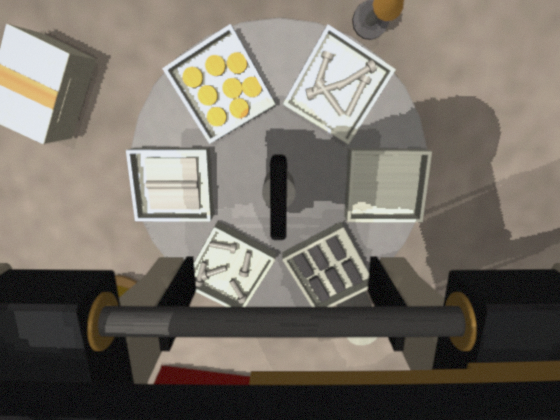

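The wrist view shows the bar upright at x 271–287, y 155–240, centred between the fingers. The empty tray is at (388,185) and the marker at (380,10).

```bash
python3 - <<'E'
import pickle,numpy as np
from h import *
s=pickle.load(open("w1.pkl","rb"))
m=(s["color"].max(2)<45).astype(np.uint8);m[:,:262]=0;m[:,296:]=0;m[:150]=0;m[245:]=0
n,l,st,c=cv2.connectedComponentsWithStats(m);i=1+st[1:,4].argmax();print(st[i],c[i])
ys,xs=np.nonzero(l==i);print(cv2.minAreaRect(np.c_[xs,ys].astype(np.float32)))
x0,y0,w,h,_=st[i];print(plane(s,[(x0+w/2-.5,y0-.5),(x0+w/2-.5,y0+h-.5),c[i]],.105).round(4))
E
python3 -m creep '[{"grip":0,"delta_pos":[0.03,-0.005,0.35],"rotation":[0,0,0]},{"grip":0,"delta_pos":[0.03,-0.005,0.7],"rotation":[0,0,0]},{"grip":0,"delta_pos":[0.03,-0.005,0.7],"rotation":[0,0,0]}]'
```

```text
[ 270  155   17   84 1284] [278.00934579 195.76401869]
((278.0, 196.5), (83.0, 16.0), 90.0)
[[ 0.5535 -0.0009  0.105 ]
 [ 0.5505  0.0713  0.105 ]
 [ 0.552   0.0332  0.105 ]]
clock: 3.3
tool_pos: [0.5477, 0.0365, 0.1464]
orientation: [179.6, -0.1, -87.3]
force: [-0.0, 0.8, -0.9]
opening: 0.0873
gripper_force: 0.0
```

```bash
python3 -m creep '[{"grip":0,"delta_pos":[0,0.01,0.25],"rotation":[0,0,0]},{"grip":0,"delta_pos":[0,0.01,0.45],"rotation":[0,0,0]},{"grip":0,"delta_pos":[0,0.01,0.47],"rotation":[0,0,0]},{"grip":0,"delta_pos":[0,0.01,0.47],"rotation":[0,0,0]},{"grip":0,"delta_pos":[0,0.01,0.47],"rotation":[0,0,0]}]'
python3 to.py 0.551 0.0360 0.103 -87.6
```

```text
clock: 3.8
tool_pos: [0.551, 0.0375, 0.1054]
orientation: [-179.9, 0.0, -87.5]
force: [0.2, 0.2, 0.0]
opening: 0.0879
gripper_force: 0.0
t 3.8 pos [0.551  0.0375 0.1054] rpy [-1.7987e+02  2.0000e-02 -8.7470e+01] F [0.2 0.2 0. ] open 0.0879 gf 0.0
shift [0.015 0.001 0.024] turn [-0.001  0.     0.001]
```

```bash
python3 -m creep '[{"grip":1,"delta_pos":[0.01,0.005,0.02],"rotation":[0,0,0]},{"grip":1,"delta_pos":[0.01,0.005,0.02],"rotation":[0,0,0]},{"grip":1,"delta_pos":[0.01,0.005,0.02],"rotation":[0,0,0]},{"grip":1,"delta_pos":[0.01,0.005,0.02],"rotation":[0,0,0]},{"grip":1,"delta_pos":[0.01,0.005,0.02],"rotation":[0,0,0]}]'
python3 -m creep '[{"grip":1,"delta_pos":[0,0,0],"rotation":[0,0,0]},{"grip":1,"delta_pos":[0,0,0],"rotation":[0,0,0]},{"grip":1,"delta_pos":[0,0,0],"rotation":[0,0,0]},{"grip":1,"delta_pos":[0,0,0],"rotation":[0,0,0]},{"grip":1,"delta_pos":[0,0,0],"rotation":[0,0,0]}]'
```

```text
clock: 4.3
tool_pos: [0.5494, 0.0361, 0.1018]
orientation: [-180.0, 0.0, -87.6]
force: [-0.1, -0.2, -0.7]
opening: 0.053
gripper_force: 0.0
clock: 4.8
tool_pos: [0.5532, 0.0368, 0.1023]
orientation: [-179.6, 0.0, -87.5]
force: [19.5, -3.7, -15.3]
opening: 0.0133
gripper_force: 27.5
```

```bash
python3 -m creep '[{"grip":1,"delta_pos":[0,-0.02,0],"rotation":[0,0,-0.03]},{"grip":1,"delta_pos":[0,-0.02,0],"rotation":[0,0,-0.09]},{"grip":1,"delta_pos":[0,-0.02,0],"rotation":[0,0,-0.15]},{"grip":1,"delta_pos":[0,-0.02,0],"rotation":[0,0,-0.2]},{"grip":1,"delta_pos":[0,-0.02,0],"rotation":[0,0,-0.25]}]'
```

```text
clock: 5.3
tool_pos: [0.5532, 0.0367, 0.1021]
orientation: [-179.8, -0.0, -64.9]
force: [5.2, 1.0, -2.5]
opening: 0.0134
gripper_force: 30.2
```

```bash
python3 -m creep '[{"grip":1,"delta_pos":[0,0,0],"rotation":[0,0,-0.06]},{"grip":1,"delta_pos":[0,0,0],"rotation":[0,0,-0.13]},{"grip":1,"delta_pos":[0,0,0],"rotation":[0,0,-0.2]},{"grip":1,"delta_pos":[0,0,0],"rotation":[0,0,-0.27]},{"grip":1,"delta_pos":[0,0,0],"rotation":[0,0,-0.34]}]'
python3 -m creep '[{"grip":1,"delta_pos":[0,0,0],"rotation":[0,0,-0.04]},{"grip":1,"delta_pos":[0,0,0],"rotation":[0,0,-0.073]},{"grip":1,"delta_pos":[0,0,0],"rotation":[0,0,-0.073]},{"grip":1,"delta_pos":[0,0,0],"rotation":[0,0,-0.073]}]'
python3 to.py 0.551 0.0360 0.103 -27.6;python3 -c "
from plant import ctrl;print(ctrl.get_obs()['moment'])"
```

```text
clock: 5.8
tool_pos: [0.5533, 0.0367, 0.1022]
orientation: [-179.9, -0.1, -34.2]
force: [6.0, -0.0, -2.7]
opening: 0.013
gripper_force: 30.0
clock: 6.2
tool_pos: [0.5533, 0.0367, 0.1022]
orientation: [-179.9, -0.2, -27.9]
force: [5.0, 0.0, -1.8]
opening: 0.0132
gripper_force: 30.0
t 6.2 pos [0.5533 0.0367 0.1022] rpy [-1.7987e+02 -1.6000e-01 -2.7850e+01] F [ 5.   0.  -1.8] open 0.0132 gf 30.0
shift [-0.017  0.017 -0.009] turn [-0.001 -0.002 -0.003]
[-0.13167733 -2.0141513  -0.08273133]
```

```bash
python3 -m creep '[{"grip":0,"delta_pos":[0,0,0],"rotation":[0,0,0]},{"grip":0,"delta_pos":[0,0,0],"rotation":[0,0,0]},{"grip":0,"delta_pos":[0,0,0],"rotation":[0,0,0]},{"grip":0,"delta_pos":[0,0,0],"rotation":[0,0,0]},{"grip":0,"delta_pos":[0,0,0],"rotation":[0,0,0]}]'
python3 -m creep '[{"grip":0,"delta_pos":[0,0,-0.2],"rotation":[0,0,0]},{"grip":0,"delta_pos":[0,0,-0.6],"rotation":[0,0,0]},{"grip":0,"delta_pos":[0,0,-1],"rotation":[0,0,0]},{"grip":0,"delta_pos":[0,0,-1],"rotation":[0,0,0]}]'
python3 -m creep '[{"grip":0,"delta_pos":[0,0,-0.45],"rotation":[0,0,0]},{"grip":0,"delta_pos":[0,0,-0.8],"rotation":[0,0,0]},{"grip":0,"delta_pos":[0,0,-0.8],"rotation":[0,0,0]}]'
python3 to.py 0.5655 -0.323 0.28 -2.8
python3 - <<'E'
from plant import ctrl
import cv2,pickle
d={n:ctrl.snapshot(n) for n in("top","wrist")}
pickle.dump(d,open("d2.pkl","wb"))
for n in d:cv2.imwrite(f"pics/{n}2.png",d[n]["color"][:,:,::-1])
E
```

```text
clock: 6.7
tool_pos: [0.5512, 0.0362, 0.1017]
orientation: [180.0, 0.0, -27.9]
force: [-0.5, 0.6, -0.2]
opening: 0.0478
gripper_force: 0.0
clock: 7.1
tool_pos: [0.5545, 0.0368, 0.2076]
orientation: [-179.6, -0.4, -27.8]
force: [-0.1, 0.7, -0.8]
opening: 0.0794
gripper_force: 0.0
clock: 7.4
tool_pos: [0.5538, 0.0365, 0.2871]
orientation: [-179.7, -0.4, -27.9]
force: [0.3, -0.4, -0.2]
opening: 0.0875
gripper_force: 0.0
t 7.4 pos [0.5538 0.0365 0.2871] rpy [-179.67   -0.39  -27.86] F [ 0.3 -0.4 -0.2] open 0.0875 gf 0.0
shift [1.783 3.124 0.065] turn [-0.003 -0.005 -0.278]
```

View pics/wrist2.png

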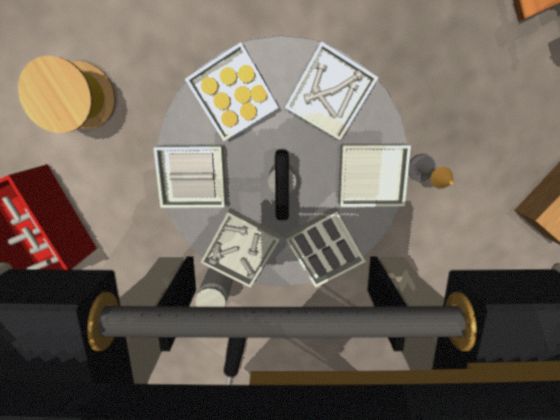

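The empty tray at (375,176) now faces the marker at (440,175). I'll measure the tray and move over the lock.

```bash
python3 - <<'E'
import pickle,numpy as np
from h import *
s=pickle.load(open("d2.pkl","rb"))["wrist"]
P=plane(s,[(341,147),(409,145),(409,206),(342,208)],.06);c=P.mean(0);print(c.round(4),c[:2]-[.551,.0363],np.linalg.norm(c[:2]-[.551,.0363]))
O=plane(s,[(154,146),(224,146),(226,207),(158,209)],.06).mean(0);print(O.round(4),((c+O)/2).round(4),np.degrees(np.arctan2(*(O-c)[1::-1])))
E
python3 -m creep '[{"grip":0,"delta_pos":[0.446,0.781,0],"rotation":[0,0,0]},{"grip":0,"delta_pos":[0.446,0.781,0],"rotation":[0,0,0]}]' >/dev/null
python3 -m creep '[{"grip":0,"delta_pos":[0.446,0.781,0],"rotation":[0,0,0]},{"grip":0,"delta_pos":[0.446,0.781,0],"rotation":[0,0,0]}]' >/dev/null
python3 -m creep '[{"grip":0,"delta_pos":[0.446,0.781,0],"rotation":[0,0,0]},{"grip":0,"delta_pos":[0.446,0.781,0],"rotation":[0,0,0]}]' >/dev/null
python3 -m creep '[{"grip":0,"delta_pos":[0.446,0.781,0],"rotation":[0,0,0]},{"grip":0,"delta_pos":[0.446,0.781,0],"rotation":[0,0,0]},{"grip":0,"delta_pos":[0.446,0.781,0],"rotation":[0,0,0]}]' >/dev/null
python3 -m creep '[{"grip":0,"delta_pos":[0,0,0],"rotation":[0,0,-0.278]},{"grip":0,"delta_pos":[0,0,0],"rotation":[0,0,-0.278]},{"grip":0,"delta_pos":[0,0,0],"rotation":[0,0,-0.278]},{"grip":0,"delta_pos":[0,0,0],"rotation":[0,0,-0.278]},{"grip":0,"delta_pos":[0,0,0],"rotation":[0,0,-0.278]}]'
python3 to.py 0.5655 -0.323 0.189 -2.8
python3 - <<'E'
from plant import ctrl
import cv2,pickle
s=ctrl.snapshot("wrist");pickle.dump(s,open("w3.pkl","wb"));cv2.imwrite("pics/w3.png",s["color"][:,:,::-1])
E
```

```text
[ 0.5022 -0.057   0.06  ] [-0.04881756 -0.09332049] 0.10531794233458558
[0.5995 0.1288 0.06  ] [0.5508 0.0359 0.06  ] 62.35788735155402
clock: 8.9
tool_pos: [0.5626, -0.3229, 0.2806]
orientation: [-180.0, 0.1, -3.1]
force: [0.2, 0.1, 0.2]
opening: 0.0877
gripper_force: 0.0
t 8.9 pos [ 0.5626 -0.3229  0.2806] rpy [-1.7997e+02  8.0000e-02 -3.0900e+00] F [0.2 0.1 0.2] open 0.0877 gf 0.0
shift [ 0.03  -0.     0.916] turn [-0.     0.001 -0.003]
```

View pics/w3.png

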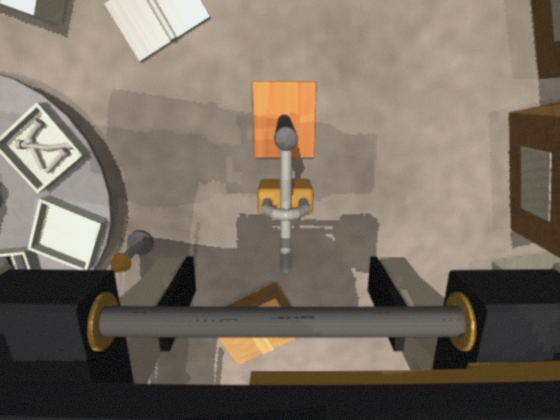

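The wrist view shows the shackle at (286,213), the body spanning x 258–313 and the rod at x≈286. I'll check its position and then go down.

```bash
python3 - <<'E'
import pickle
from h import *
s=pickle.load(open("w3.pkl","rb"))
print(plane(s,[(286,213)],.217).round(4),plane(s,[(262,210),(310,210)],.21).round(4),plane(s,[(258,182),(313,182)],.182).round(4),plane(s,[(286,138)],.212).round(4),plane(s,[(286,268)],.221).round(4))
E
python3 -m creep '[{"grip":0,"delta_pos":[0.03,0,0.2],"rotation":[0,0,0]},{"grip":0,"delta_pos":[0.03,0,0.45],"rotation":[0,0,0]},{"grip":0,"delta_pos":[0.03,0,0.45],"rotation":[0,0,0]},{"grip":0,"delta_pos":[0.03,0,0.45],"rotation":[0,0,0]}]'
python3 to.py 0.5655 -0.323 0.189 -2.8
```

```text
[[ 0.5706 -0.3267  0.217 ]] [[ 0.5714 -0.31    0.21  ]
 [ 0.5696 -0.3437  0.21  ]] [[ 0.5852 -0.3064  0.182 ]
 [ 0.583  -0.3485  0.182 ]] [[ 0.6206 -0.3293  0.212 ]] [[ 0.5309 -0.3247  0.221 ]]
clock: 9.35
tool_pos: [0.5657, -0.3235, 0.2368]
orientation: [180.0, 0.1, -2.9]
force: [-0.4, -0.4, 0.4]
opening: 0.0877
gripper_force: 0.0
t 9.35 pos [ 0.5657 -0.3235  0.2368] rpy [ 1.7999e+02  7.0000e-02 -2.9400e+00] F [-0.4 -0.4  0.4] open 0.0877 gf 0.0
shift [-0.002 -0.005  0.478] turn [ 0.     0.001 -0.002]
```

```bash
python3 -m creep '[{"grip":0,"delta_pos":[0.015,0.015,0.2],"rotation":[0,0,0]},{"grip":0,"delta_pos":[0.015,0.015,0.4],"rotation":[0,0,0]},{"grip":0,"delta_pos":[0.015,0.015,0.475],"rotation":[0,0,0]},{"grip":0.3,"delta_pos":[0.015,0.015,0.475],"rotation":[0,0,0]},{"grip":0.3,"delta_pos":[0.015,0.015,0.475],"rotation":[0,0,0]}]'
python3 -m creep '[{"grip":1,"delta_pos":[0,0,0],"rotation":[0,0,0]},{"grip":1,"delta_pos":[0,0,0],"rotation":[0,0,0]},{"grip":1,"delta_pos":[0,0,0],"rotation":[0,0,0]},{"grip":1,"delta_pos":[0,0,0],"rotation":[0,0,0]},{"grip":1,"delta_pos":[0,0,0],"rotation":[0,0,0]}]'
python3 to.py 0.4655 -0.323 0.214 -2.8
```

```text
clock: 9.85
tool_pos: [0.568, -0.3255, 0.1907]
orientation: [179.9, -0.1, -2.9]
force: [-0.4, -0.4, -0.3]
opening: 0.0769
gripper_force: 0.0
clock: 10.35
tool_pos: [0.5673, -0.3251, 0.1893]
orientation: [180.0, -0.0, -2.9]
force: [-0.3, -1.0, -1.4]
opening: 0.0373
gripper_force: 1.6
t 10.35 pos [ 0.5673 -0.3251  0.1893] rpy [ 1.7999e+02 -1.0000e-02 -2.8700e+00] F [-0.3 -1.  -1.4] open 0.0373 gf 1.6
shift [-1.018  0.03  -0.247] turn [ 0.    -0.    -0.001]
```

Opening is 37 mm where I expected 44. I'll let it settle and look.

```bash
python3 -m creep '[{"grip":1,"delta_pos":[0,0,0],"rotation":[0,0,0]}]'
python3 - <<'E'
from plant import ctrl
import cv2,pickle,numpy as np
d={n:ctrl.snapshot(n) for n in("scene","wrist")};pickle.dump(d,open("d4.pkl","wb"))
c=np.zeros((600,800,3),np.uint8)
c[:480,:400]=cv2.resize(d["scene"]["color"][190:310,120:220,::-1],(400,480),interpolation=2)
c[:400,400:]=cv2.resize(d["wrist"]["color"][130:330,180:380,::-1],(400,400),interpolation=2)
cv2.imwrite("pics/g4.png",c)
E
```

```text
clock: 10.45
tool_pos: [0.5674, -0.3252, 0.1893]
orientation: [180.0, -0.0, -2.9]
force: [0.3, -0.7, -0.2]
opening: 0.0343
gripper_force: 30.0
```

View pics/g4.png

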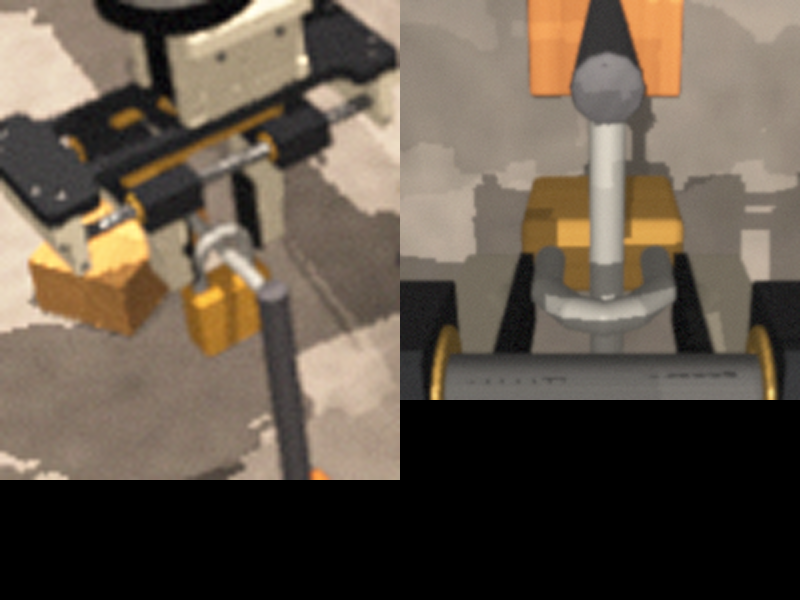

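The wrist view shows the pads on the shackle legs (crop 548 and 660, row 290), with the brass body's face at crop rows 178–245. I'll triangulate the body corner.

Run:
```python
import pickle
from h import *
d=pickle.load(open("d4.pkl","rb"));S,W=d["scene"],d["wrist"]
a=lambda x,y:(120+x/4-.4,190+y/4-.4)
b=lambda x,y:(180+(x-400)/2-.25,130+y/2-.25)
print("bot",tri(S,a(210,355),W,b(668,178)));print("top",tri(S,a(200,308),W,b(682,222)))
print("post",tri(S,a(272,290),W,b(607,85)))
print(plane(W,[b(538,178),b(670,178)],.142).round(4),plane(W,[b(525,222),b(682,222)],.182).round(4),plane(W,[b(560,245),b(650,245)],.182).round(4))
for X in([.5765,-.347,.142],[.5765,-.347,.182],[.5555,-.347,.182],[.5665,-.325,.217],[.5665,-.3075,.205],[.5665,-.3425,.205]):
    p=proj(S,X)[0];q=proj(W,X)[0];print(X,((p+.4-[120,190])*4).round(),((q+.25-[180,130])*2+[400,0]).round())
```

```text
bot (array([ 0.57699511, -0.34593675,  0.14253417]), np.float64(0.0017900789224459899))
top (array([ 0.5763489 , -0.34670794,  0.17701318]), np.float64(0.0018795405170194237))
post (array([ 0.62085154, -0.32872746,  0.20852848]), np.float64(0.0005212547121506561))
[[ 0.5782 -0.3052  0.142 ]
 [ 0.5761 -0.3473  0.142 ]] [[ 0.5797 -0.3054  0.182 ]
 [ 0.5777 -0.3468  0.182 ]] [[ 0.5726 -0.3142  0.182 ]
 [ 0.5715 -0.3382  0.182 ]]
[0.5765, -0.347, 0.142] [206. 356.] [669. 177.]
[0.5765, -0.347, 0.182] [197. 301.] [683. 226.]
[0.5555, -0.347, 0.182] [174. 280.] [684. 297.]
[0.5665, -0.325, 0.217] [214. 221.] [601. 334.]
[0.5665, -0.3075, 0.205] [245. 223.] [528. 310.]
[0.5665, -0.3425, 0.205] [188. 254.] [675. 304.]
```

Run:
```python
import pickle
from h import *
from plant import ctrl
d=pickle.load(open("d4.pkl","rb"));S,W=d["scene"],d["wrist"]
for y in(-.30,-.307,-.343,-.35):
  for x in(.558,.577):
    for z in(.167,.185,.2):
      X=[x,y,z];p=proj(S,X)[0];q=proj(W,X)[0];print(X,((p+.4-[120,190])*4).round(),((q+.25-[180,130])*2+[400,0]).round())
c=np.hstack([cv2.resize(S["color"][225:280,140:200,::-1],(480,440),interpolation=2)])
cv2.imwrite("pics/g5.png",c)
```

```text
[0.558, -0.3, 0.167] [255. 262.] [518. 271.]
[0.558, -0.3, 0.185] [252. 237.] [511. 302.]
[0.558, -0.3, 0.2] [249. 216.] [503. 331.]
[0.577, -0.3, 0.167] [276. 279.] [513. 211.]
[0.577, -0.3, 0.185] [272. 255.] [504. 237.]
[0.577, -0.3, 0.2] [270. 233.] [496. 262.]
[0.558, -0.307, 0.167] [244. 268.] [542. 270.]
[0.558, -0.307, 0.185] [241. 243.] [537. 300.]
[0.558, -0.307, 0.2] [237. 222.] [531. 330.]
[0.577, -0.307, 0.167] [265. 286.] [537. 210.]
[0.577, -0.307, 0.185] [261. 261.] [531. 236.]
[0.577, -0.307, 0.2] [258. 239.] [525. 261.]
[0.558, -0.343, 0.167] [187. 300.] [664. 265.]
[0.558, -0.343, 0.185] [183. 275.] [670. 295.]
[0.558, -0.343, 0.2] [179. 254.] [675. 324.]
[0.577, -0.343, 0.167] [207. 319.] [663. 204.]
[0.577, -0.343, 0.185] [203. 293.] [669. 230.]
[0.577, -0.343, 0.2] [200. 272.] [674. 254.]
[0.558, -0.35, 0.167] [176. 306.] [688. 264.]
[0.558, -0.35, 0.185] [171. 281.] [696. 293.]
[0.558, -0.35, 0.2] [167. 260.] [704. 322.]
[0.577, -0.35, 0.167] [196. 325.] [688. 203.]
[0.577, -0.35, 0.185] [192. 300.] [695. 228.]
[0.577, -0.35, 0.2] [188. 278.] [703. 253.]
```

View pics/g5.png

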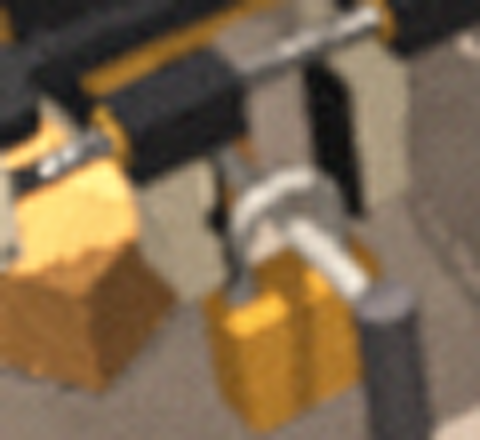

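Run:
```python
import pickle
from h import *
d=pickle.load(open("d4.pkl","rb"));S,W=d["scene"],d["wrist"]
a=lambda x,y:(140+x/8-.44,225+y/8-.44)
b=lambda x,y:(180+(x-400)/2-.25,130+y/2-.25)
print("-y tip",tri(S,a(222,290),W,b(675,255)),tri(S,a(205,305),W,b(690,255)))
print("+y tip",tri(S,a(362,212),W,b(533,255)))
print("body top left corner",tri(S,a(205,298),W,b(682,222)))
print(*[ (X,((proj(S,X)[0]+.44-[140,225])*8).round()) for X in([.5555,-.3475,.182],[.5775,-.3475,.182],[.5775,-.3475,.142],[.5775,-.3035,.182],[.5665,-.335,.182])],sep="\n")
```

```text
-y tip (array([ 0.57001393, -0.34478842,  0.18703314]), np.float64(0.001323866720899388)) (array([ 0.56791443, -0.34913447,  0.18309404]), np.float64(0.0013220137307298693))
+y tip (array([ 0.57783794, -0.30788191,  0.19677711]), np.float64(0.002337234133257997))
body top left corner (array([ 0.57725923, -0.34927564,  0.19052527]), np.float64(0.00972400163054947))
([0.5555, -0.3475, 0.182], array([187., 282.]))
([0.5775, -0.3475, 0.182], array([234., 325.]))
([0.5775, -0.3475, 0.142], array([253., 435.]))
([0.5775, -0.3035, 0.182], array([376., 245.]))
([0.5665, -0.335, 0.182], array([251., 280.]))
```

The fingertips actually sit near z≈0.187, so the pads hold the shackle's straight legs just above the body. With the weight hanging below, that is a firm, stable grip. The shackle window (27 mm) must pass the tip (201–221 mm), so I'll lift about 16 mm and watch the force.

```bash
python3 -m creep '[{"grip":1,"delta_pos":[0,0,-0.04],"rotation":[0,0,0]},{"grip":1,"delta_pos":[0,0,-0.08],"rotation":[0,0,0]},{"grip":1,"delta_pos":[0,0,-0.08],"rotation":[0,0,0]},{"grip":1,"delta_pos":[0,0,-0.08],"rotation":[0,0,0]}]'
python3 -m creep '[{"grip":1,"delta_pos":[0,0,-0.04],"rotation":[0,0,0]},{"grip":1,"delta_pos":[0,0,-0.08],"rotation":[0,0,0]},{"grip":1,"delta_pos":[0,0,-0.08],"rotation":[0,0,0]},{"grip":1,"delta_pos":[0,0,-0.08],"rotation":[0,0,0]}]'
python3 to.py 0.4655 -0.321 0.2055 -2.8
python3 - <<'E'
from plant import ctrl
import pickle
d={n:ctrl.snapshot(n) for n in("scene","wrist")};pickle.dump(d,open("d6.pkl","wb"))
from h import *
o=pickle.load(open("d4.pkl","rb"))
# lock vertical motion in scene: brass mask row shift
for s in(o["scene"],d["scene"]):
    h=cv2.cvtColor(s["color"],cv2.COLOR_RGB2HSV);m=((h[:,:,0]>14)&(h[:,:,0]<28)&(h[:,:,1]>170)).astype(np.uint8);m[:,:164]=0;m[:,190:]=0;m[:250]=0;m[285:]=0
    ys,xs=np.nonzero(m);print(xs.min(),xs.max(),ys.min(),ys.max(),xs.mean(),ys.mean(),len(xs))
print(proj(d["scene"],[[.5665,-.325,.162],[.5665,-.325,.178]]))
E
```

```text
clock: 10.95
tool_pos: [0.5673, -0.325, 0.1972]
orientation: [-180.0, -0.0, -2.9]
force: [0.2, -0.8, -2.6]
opening: 0.0344
gripper_force: 30.0
clock: 11.35
tool_pos: [0.5674, -0.3251, 0.2054]
orientation: [180.0, -0.0, -2.9]
force: [0.1, 0.3, -1.6]
opening: 0.0342
gripper_force: 30.0
t 11.35 pos [ 0.5674 -0.3251  0.2054] rpy [ 1.80e+02 -3.00e-02 -2.87e+00] F [ 0.1  0.3 -1.6] open 0.0342 gf 30.0
shift [-1.02   0.01  -0.002] turn [ 0.    -0.    -0.001]
166 186 256 277 175.1 267.45384615384614 260
164 186 250 272 174.3855421686747 262.0401606425703 249
[[176.14494284 264.2698884 ]
 [175.26511639 258.74662097]]
```

```bash
python3 -m creep '[{"grip":1,"delta_pos":[-0.08,0,0],"rotation":[0,0,0]},{"grip":1,"delta_pos":[-0.16,0,0],"rotation":[0,0,0]},{"grip":1,"delta_pos":[-0.24,0,0],"rotation":[0,0,0]},{"grip":1,"delta_pos":[-0.28,0,0],"rotation":[0,0,0]}]'
python3 -m creep '[{"grip":1,"delta_pos":[-0.06,0,0],"rotation":[0,0,0]},{"grip":1,"delta_pos":[-0.12,0,0],"rotation":[0,0,0]},{"grip":1,"delta_pos":[-0.16,0,0],"rotation":[0,0,0]}]'
python3 to.py 0.4655 -0.321 0.2055 -2.8
```

```text
clock: 11.85
tool_pos: [0.5382, -0.3237, 0.2054]
orientation: [-180.0, -0.0, -2.9]
force: [-0.0, -0.2, -2.3]
opening: 0.0342
gripper_force: 30.0
clock: 12.15
tool_pos: [0.5228, -0.3229, 0.2053]
orientation: [180.0, -0.0, -2.9]
force: [-0.2, -0.1, -2.7]
opening: 0.0343
gripper_force: 30.0
t 12.15 pos [ 0.5228 -0.3229  0.2053] rpy [ 1.80e+02 -1.00e-02 -2.87e+00] F [-0.2 -0.1 -2.7] open 0.0343 gf 30.0
shift [-0.573  0.01  -0.002] turn [ 0.    -0.    -0.001]
```

```bash
python3 -m creep '[{"grip":1,"delta_pos":[-0.2,0,0],"rotation":[0,0,0]},{"grip":1,"delta_pos":[-0.4,0,0],"rotation":[0,0,0]},{"grip":1,"delta_pos":[-0.5,0,0],"rotation":[0,0,0]},{"grip":1,"delta_pos":[-0.5,0,0],"rotation":[0,0,0]}]'
python3 -m creep '[{"grip":1,"delta_pos":[0.01,-0.2,0],"rotation":[0,0,0.05]},{"grip":1,"delta_pos":[0.02,-0.45,0],"rotation":[0,0,0.1]},{"grip":1,"delta_pos":[0.04,-0.7,0],"rotation":[0,0,0.15]},{"grip":1,"delta_pos":[0.05,-0.88,0],"rotation":[0,0,0.2]},{"grip":1,"delta_pos":[0.05,-0.88,0],"rotation":[0,0,0.275]}]'
python3 to.py 0.5023 -0.0568 0.2055 -27.6
```

```text
clock: 12.55
tool_pos: [0.4725, -0.3204, 0.2057]
orientation: [180.0, -0.0, -2.9]
force: [0.6, -0.5, -1.9]
opening: 0.0342
gripper_force: 30.0
clock: 13.05
tool_pos: [0.4841, -0.231, 0.2055]
orientation: [-180.0, -0.0, -27.7]
force: [0.6, -0.8, -1.9]
opening: 0.0341
gripper_force: 30.0
t 13.05 pos [ 0.4841 -0.231   0.2055] rpy [-1.7997e+02 -5.0000e-02 -2.7700e+01] F [ 0.6 -0.8 -1.9] open 0.0341 gf 30.0
shift [-0.648 -1.627 -0.   ] turn [-0.    -0.001 -0.001]
```

```bash
python3 -m creep '[{"grip":1,"delta_pos":[-0.1,-0.25,0],"rotation":[0,0,0]},{"grip":1,"delta_pos":[-0.2,-0.5,0],"rotation":[0,0,0]},{"grip":1,"delta_pos":[-0.32,-0.81,0],"rotation":[0,0,0]},{"grip":1,"delta_pos":[-0.32,-0.81,0],"rotation":[0,0,0]}]' >/dev/null
python3 -m creep '[{"grip":1,"delta_pos":[-0.1,-0.25,0],"rotation":[0,0,0]},{"grip":1,"delta_pos":[-0.2,-0.5,0],"rotation":[0,0,0]},{"grip":1,"delta_pos":[-0.28,-0.7,0],"rotation":[0,0,0]},{"grip":1,"delta_pos":[-0.325,-0.815,0],"rotation":[0,0,0]},{"grip":1,"delta_pos":[-0.325,-0.815,0],"rotation":[0,0,0]}]' >/dev/null
python3 -m creep '[{"grip":1,"delta_pos":[0,0,0],"rotation":[0,0,0]},{"grip":1,"delta_pos":[0,0,0],"rotation":[0,0,0]}]'
python3 to.py 0.5023 -0.0568 0.0923 -27.6
```

```text
clock: 14.15
tool_pos: [0.501, -0.0595, 0.2051]
orientation: [180.0, 0.0, -27.6]
force: [0.0, 0.3, -2.0]
opening: 0.0343
gripper_force: 30.0
t 14.15 pos [ 0.501  -0.0595  0.2051] rpy [179.99   0.   -27.65] F [ 0.   0.3 -2. ] open 0.0343 gf 30.0
shift [-1.000e-03 -3.000e-02  1.128e+00] turn [ 0.     0.    -0.001]
```

Run:
```python
from plant import ctrl
from h import *
import pickle
d={n:ctrl.snapshot(n) for n in("scene","wrist")};pickle.dump(d,open("d7.pkl","wb"))
c=np.zeros((560,800,3),np.uint8)
c[:400,:400]=cv2.resize(d["scene"]["color"][150:250,200:300,::-1],(400,400),interpolation=2)
c[:400,400:]=cv2.resize(d["wrist"]["color"][90:290,180:380,::-1],(400,400),interpolation=2)
cv2.imwrite("pics/f.png",c)
W=d["wrist"];S=d["scene"]
u=np.array([np.cos(np.radians(62.4)),np.sin(np.radians(62.4))]);v=np.array([-u[1],u[0]]);c0=np.array([.5023,-.0568])
for a in(-1,1):
  for b in(-1,1):
    X=np.r_[c0+a*.0375*u+b*.035*v,.06];print(X.round(3),((proj(S,X)[0]-[200,150])*4).round(),((proj(W,X)[0]-[180,90])*2+[400,0]).round())
```

```text
[ 0.516 -0.106  0.06 ] [162. 370.] [679. 132.]
[ 0.454 -0.074  0.06 ] [139. 305.] [674. 280.]
[ 0.551 -0.04   0.06 ] [273. 350.] [509. 132.]
[ 0.489 -0.007  0.06 ] [245. 286.] [515. 280.]
```

View pics/f.png

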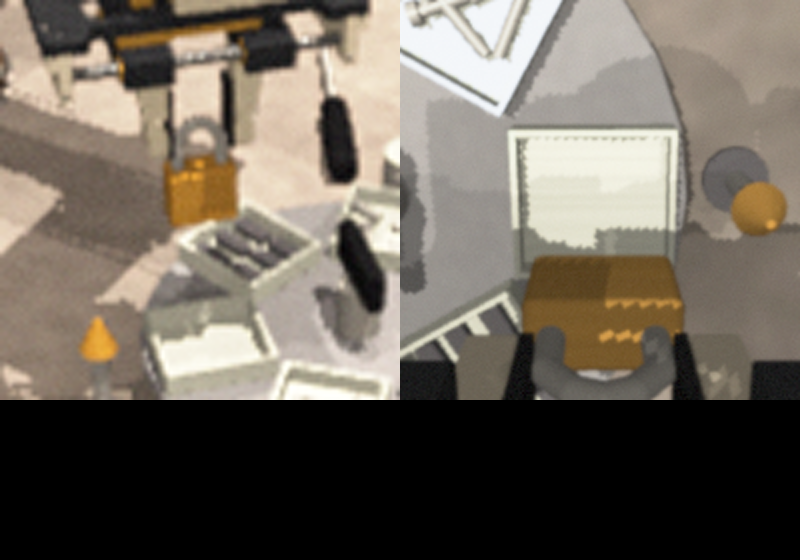

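The lock hangs upright, square to the tray, whose rims match the prediction. I'm lowering it.

```bash
python3 -m creep '[{"grip":1,"delta_pos":[0,-0.03,0.2],"rotation":[0,0,0]},{"grip":1,"delta_pos":[0,-0.03,0.5],"rotation":[0,0,0]},{"grip":1,"delta_pos":[0,-0.03,0.8],"rotation":[0,0,0]},{"grip":1,"delta_pos":[0,-0.03,0.95],"rotation":[0,0,0]},{"grip":1,"delta_pos":[0,-0.03,1.0],"rotation":[0,0,0]}]'
python3 -m creep '[{"grip":1,"delta_pos":[0,0,0.03],"rotation":[0,0,0]},{"grip":1,"delta_pos":[0,0,0.07],"rotation":[0,0,0]},{"grip":1,"delta_pos":[0,0,0.09],"rotation":[0,0,0]},{"grip":1,"delta_pos":[0,0,0.10],"rotation":[0,0,0]},{"grip":1,"delta_pos":[0,0,0.10],"rotation":[0,0,0]}]'
python3 to.py 0.5023 -0.0568 0.0923 -27.6
```

```text
clock: 14.75
tool_pos: [0.5012, -0.057, 0.1034]
orientation: [179.9, 0.1, -27.7]
force: [-0.8, 0.1, -1.9]
opening: 0.0341
gripper_force: 30.0
clock: 15.25
tool_pos: [0.5026, -0.0562, 0.0955]
orientation: [-180.0, -0.0, -27.6]
force: [-0.2, -0.1, -2.6]
opening: 0.0344
gripper_force: 30.0
t 15.25 pos [ 0.5026 -0.0562  0.0955] rpy [-1.7998e+02 -3.0000e-02 -2.7610e+01] F [-0.2 -0.1 -2.6] open 0.0344 gf 30.0
shift [0.001 0.007 0.032] turn [-0. -0. -0.]
```

```bash
python3 -m creep '[{"grip":1,"delta_pos":[0,0,0.01],"rotation":[0,0,0]},{"grip":1,"delta_pos":[0,0,0.02],"rotation":[0,0,0]},{"grip":1,"delta_pos":[0,0,0.025],"rotation":[0,0,0]},{"grip":1,"delta_pos":[0,0,0.025],"rotation":[0,0,0]}]'
python3 -m creep '[{"grip":1,"delta_pos":[0,0,0.01],"rotation":[0,0,0]},{"grip":1,"delta_pos":[0,0,0.01],"rotation":[0,0,0]}]'
```

```text
clock: 15.65
tool_pos: [0.5023, -0.0562, 0.0926]
orientation: [180.0, 0.0, -27.6]
force: [0.4, 0.5, -1.5]
opening: 0.0344
gripper_force: 30.0
clock: 15.85
tool_pos: [0.5027, -0.0562, 0.0918]
orientation: [-180.0, -0.0, -27.6]
force: [0.4, 0.4, -0.9]
opening: 0.0343
gripper_force: 30.0
```

```bash
python3 -m creep '[{"grip":1,"delta_pos":[0,0,0.008],"rotation":[0,0,0]},{"grip":1,"delta_pos":[0,0,0.008],"rotation":[0,0,0]}]'
```

```text
clock: 16.05
tool_pos: [0.5032, -0.0562, 0.0916]
orientation: [-180.0, -0.1, -27.6]
force: [0.0, -0.4, 4.6]
opening: 0.0342
gripper_force: 30.0
```

Contact felt. I'm releasing with a partial opening, then rising.

```bash
python3 -m creep '[{"grip":0.35,"delta_pos":[0,0,0],"rotation":[0,0,0]},{"grip":0.35,"delta_pos":[0,0,0],"rotation":[0,0,0]},{"grip":0.35,"delta_pos":[0,0,0],"rotation":[0,0,0]},{"grip":0.35,"delta_pos":[0,0,0],"rotation":[0,0,0]},{"grip":0.35,"delta_pos":[0,0,0],"rotation":[0,0,0]}]'
python3 -m creep '[{"grip":0.35,"delta_pos":[0,0,-0.1],"rotation":[0,0,0]},{"grip":0.35,"delta_pos":[0,0,-0.3],"rotation":[0,0,0]},{"grip":0.35,"delta_pos":[0,0,-0.6],"rotation":[0,0,0]},{"grip":0.35,"delta_pos":[0,0,-1],"rotation":[0,0,0]},{"grip":0.35,"delta_pos":[0,0,-1],"rotation":[0,0,0]}]'
python3 -m creep '[{"grip":0.35,"delta_pos":[0,0,-0.5],"rotation":[0,0,0]},{"grip":0.35,"delta_pos":[0,0,-0.8],"rotation":[0,0,0]},{"grip":0.35,"delta_pos":[0,0,-0.8],"rotation":[0,0,0]},{"grip":0.35,"delta_pos":[0,0,-0.8],"rotation":[0,0,0]}]'
python3 - <<'E'
from plant import ctrl
from h import *
d={n:ctrl.snapshot(n) for n in("scene","wrist")};S,W=d["scene"],d["wrist"]
u=np.array([np.cos(np.radians(62.4)),np.sin(np.radians(62.4))]);v=np.array([-u[1],u[0]]);c0=np.array([.5023,-.0568])
for n,s in d.items():
    h=cv2.cvtColor(s["color"],cv2.COLOR_RGB2HSV);m=((h[:,:,0]>10)&(h[:,:,0]<28)&(h[:,:,1]>150)).astype(np.uint8)
    C=np.r_[c0,.065];pc=proj(s,C)[0];r=22 if n=="scene" else 40
    k=np.zeros_like(m);cv2.circle(k,tuple(int(a) for a in pc.round()),r,1,-1);m&=k
    cn,l,st,ce=cv2.connectedComponentsWithStats(m);i=1+st[1:,4].argmax()
    P=np.array([np.r_[c0+a*.022*u+b*.011*v,z] for a in(-1,1) for b in(-1,1) for z in(.045,.085)]);p=proj(s,P)
    print(n,"found",st[i],ce[i].round(1),"expected box",p.min(0).round(1),p.max(0).round(1))
    # opposite tray midpoint check of platter: rim of tray vs prediction
x,y=proj(W,np.r_[c0,.06])[0];c=W["color"][int(y)-75:int(y)+75,int(x)-95:int(x)+95,::-1]
cv2.imwrite("pics/last.png",cv2.resize(c,(760,600),interpolation=2))
g=cv2.cvtColor(W["color"],cv2.COLOR_RGB2GRAY)
e=[np.r_[c0+a*.0375*u+b*.035*v,.06] for a in(-1,1) for b in(-1,1)];print("tray corner px",proj(W,e).round(1).tolist())
k=(g>150).astype(np.uint8);k[:,:int(x)-45]=0;k[:,int(x)+50:]=0;k[:int(y)-45]=0;k[int(y)+45:]=0
cn,l,st,_=cv2.connectedComponentsWithStats(k);i=1+st[1:,4].argmax();ys,xs=np.nonzero(l==i);print("tray rect",cv2.minAreaRect(np.c_[xs,ys].astype(np.float32)))
E
```

```text
clock: 16.55
tool_pos: [0.5023, -0.0562, 0.0907]
orientation: [180.0, 0.0, -27.6]
force: [-0.1, -0.4, -0.7]
opening: 0.057
gripper_force: 0.0
clock: 17.05
tool_pos: [0.5056, -0.056, 0.197]
orientation: [-179.7, -0.5, -27.6]
force: [-0.2, 0.1, 0.0]
opening: 0.0572
gripper_force: 0.0
clock: 17.45
tool_pos: [0.5025, -0.0561, 0.272]
orientation: [-179.9, -0.1, -27.6]
force: [-0.5, -0.4, -0.6]
opening: 0.057
gripper_force: 0.0
scene found [244 224  17  16 215] [251.7 231.6] expected box [242.  220.6] [260.3 240.1]
wrist found [261 167  41  18 582] [280.7 174.5] expected box [259.5 165.3] [302.9 193.5]
tray corner px [[316.5, 145.5], [314.6, 208.4], [245.9, 145.5], [247.9, 208.4]]
tray rect ((276.0, 170.0), (76.0, 80.0), 90.0)
```

```bash
python3 -c "
from plant import ctrl;print(ctrl.close_job())"
```

```text
the job is handed in; nothing more can be done
None
```

I turned the carousel one click counter-clockwise so the empty tray faces the marker, then lifted the padlock off its hook and set it down in that tray, handing in at about 17.5 s of the 54 s. The pads held the padlock by its shackle rather than its body. After release I checked its place in the tray from image measurements, but not the click or the loose things again.

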